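# Slide the hand-rest bridge to the red stop

## Robot

A 6-joint arm with a two-finger parallel gripper is mounted at the origin on the work surface. World frame = base frame: x ahead of the robot, y to its left, z up, the work surface at z = 0. Lengths are in m, angles in degrees, forces in N, time in s.
With the tool pointing down it reaches from about 0.4 to 0.825 m from the base axis. Payload 7 kg.
Tool frame: the origin (TCP) lies midway between the tips of the shut fingers; the grasp point (between the pads) lies 19 mm behind it; x points along the fingers, z is the direction in which the jaws open and shut, and the axes are right-handed (so a half turn about x gives the same grasp; the last joint's range is limited). The gripper opens to 88 mm and grips with 3 to 60 N. Pads are 19 mm wide; open, the fingers measure 130 mm over their backs; the gripper's body (78 mm by 193 mm) begins 47 mm behind the grasp point.
Start: joints at [-56.832, 20.546, 0.682, 0, -70.136, -16.507], TCP at [0.194, -0.647, 0.227] pointing down, gripper open.
Joint ranges: [-176.03, 176.03], [-82.01, 121.73], [-58.28, 71.71], [-173.87, 95.51], [-174.79, -0.11], [-173.66, 173.66]. Speed limits (degrees/s): [136.94, 136.94, 172.46, 180, 180, 180].

## Interface

Orientations are given as [roll, pitch, yaw] about the fixed x, y, z axes, in that order (R = Rz(yaw) Ry(pitch) Rx(roll)).
In Python, from plant import ctrl gives the robot as it stands. The module is installed in compiled form; this text tells all that it offers.
- The arm moves only by the tool servo_tool, never from a script. Its argument "deltas" is a list of rows, each a list of 3 entries, a list of its own where there are three numbers: the turn, a rotation vector about the tool's x, y, z in degrees, then the shift along the tool's x, y, z in cm, then the finger opening in cm, from 0 to 8.76. A call has 1 to 5 rows; each row is the pose to reach, as a shift and turn from the pose measured when the call began, along the tool's axes at that moment; what a row does not reach only later rows make up. A row lasts 1/10 s, in which the tool goes at most 50 mm and 8.59 degrees, less where a joint would pass 70% of its speed; a pose out of reach is approached as far as the arm can. A call with a gripper value outside its range is refused whole. The fingers move at their own pace and stop on an object; the grip force is fixed at half the most. Time passes only in rows, so rows that repeat a pose let the fingers close. It gives the time, the measured TCP pose, the force and the opening at its end, in the units of the state.
- ctrl.get_obs(): the state, without advancing time (a new reading comes with each control period).
- ctrl.snapshot(name): name is "side" or "top" or "wrist"; returns a dict with "image" (480x640x3 uint8, red, green, blue), "vertical_fov" (degrees; the focal length in pixels is half the picture's height over the tangent of half this angle, whatever the lens; pixels are square), "cx", "cy" (the principal point, pixels), "rvec" (rotation vector, rad) and "tvec" (3), from world to camera coordinates, as OpenCV has them. Camera axes: x right, y down, z forward; pixel columns grow to the right and rows downward; lengths in m; the calibration is good to about 2 mm. A picture is of the moment at which its call begins. There is no depth.
- ctrl.close_job(): hands the job in, once; it reports no verdict.
The state is a dict: "clock": time; "joint_pos": joint angles; "qvel": joint speeds; "tau": joint torques, N m; "tool_pos": TCP position; "orientation": TCP orientation; "force": force on the tool from outside, world axes, zero at the start; "moment": the same for the moment, N m; "opening": finger opening in m.
Only numpy, scipy, OpenCV 4.12 (cv2) and the standard library are available. Lean on these libraries where they do the work, as an engineer would, in place of code of your own. Each camera call takes 0.05 s, during which the arm holds its last target. There are 200 camera calls.

## Task

The gilder needs the hand-rest bridge at the red end of her row of ink sticks. With the fingertips press down the yellow release pad in the middle of the black carriage, keep it down while you push the carriage along its rail until it rests against the red stop, then let the pad come up and move clear. Do not shove the carriage while its brake is on, and leave the dish, jar and loose ink stick where they are.

Things in the scene. Friction and masses are not known exactly. Their poses are not given: they have to be found in the camera images.
- board: wooden gilding board, fixed to the table, 240 (x) by 460 (y) by 18 mm thick; origin at the centre of its underside on the table; its z is up. A row of black ink sticks (tops 29 mm above the table) lies on its near half. An aluminium rail, 50 mm wide, top 30 mm above the table, runs along the board's y axis at board x = +60 mm. The board lies at a varying place and yaw.
- bridge (a joint): position (m) of the carriage along the rail: the board's y coordinate of its centre, growing towards the board's +y. While the pad is up a spring brake holds the carriage fast: pushing harder does not help; with the pad 1 mm or more down it slides with about 1 to 2 N
- carriage (a point): underside centre, on the rail top, of the black carriage of the bridge: 66 mm across the rail, 92 mm along it, two solid cheeks (each 21 mm long, tops 58 mm above the table) with a 50 mm wide trough between, open from above, in which the yellow pad lies. A pale wooden hand-rest beam reaches from it over the ink sticks towards the board's -x (top 44 mm above the table)
- pad (a joint): how far the yellow release pad is pressed straight down (m): about 0 up (brake on), 0.006 fully down. Springy: it begins to move at about 4 N, and is fully down at about 5.5 N; it comes up by itself. Press it at least half-way, and keep it there while pushing.
- pad_top (a point): centre of the top face of the yellow release pad (56 mm across the rail, 48 mm along it), 50 mm above the table when up, 8 mm below the cheeks' tops; also the centre of the carriage as seen from above
- red_stop: red stop block fixed on the rail, 66 mm across, 24 mm along the rail, 28 mm high, with a steel screw head on top; origin at the centre of its underside, on the rail top. It may be at either end. The carriage touches it when their centres are 58 mm apart along the rail
- grey_stop: grey stop block of the same shape on the rail at the other end; not the goal
- dish_mid (a point): centre of a white dish with gold paint, 110 mm wide and 20 mm high, loose on the table beyond the board; leave alone
- jar_mid (a point): centre of a small green lidded jar, 48 mm wide, 60 mm high, loose on the table beyond the board; leave alone
- loose_stick_mid (a point): centre of a loose black ink stick, 78 x 18 x 10 mm, on the table beyond the board; leave alone

How it is judged (in metres and radians):
On the way, in this order (a step that is already met when the one before it is completed fails the run):
1. the release pad is pressed at least half-way down (value of joint pad above 0.003 m), for 0.2 s.
2. with the pad still down the carriage has come up to the red stop (horizontal distance between pad_top and red_stop below 0.062 m and value of joint pad above 0.0015 m), for 0.1 s.
At the end, for the whole second after the job is handed in: the carriage rests against the red stop (gap under 4 mm), at rest, with the pad up again (less than 1 mm down) so that the brake holds it (horizontal distance between pad_top and red_stop below 0.062 m and value of joint pad below 0.001 m and velocity of joint bridge between -0.005 and 0.005 m/s); the robot touches nothing.
It fails at once if the carriage is shoved (faster than 20 mm/s) while its pad is up and the brake is on (value of joint pad below 0.0003 m and (velocity of joint bridge above 0.02 m/s or velocity of joint bridge below -0.02 m/s)).
It fails at once if the dish, jar or loose ink stick is moved by more than 20 mm or lifted (distance of any of dish_mid, jar_mid, loose_stick_mid from where it was at the start of the episode above 0.02 m).
It also fails if it takes over 35 s, if anything falls off the work surface, if the arm or the gripper's body presses on something with over 40 N, if the wrist force passes 120 N, or if a joint passes its speed limit or range.

## Working session

There is one attempt and no reset: what is moved stays moved. The work goes in short steps, Python scripts to look and compute and a tool call to move; the robot and the scene stay as the last step left them, time stands still between calls to the robot, and variables do not carry over. Pictures are saved under pics/ and viewed, on a budget of 10 in all, crops included, one or two more only if the job needs it, and the job is handed in when it is done.

Besides the shell and the picture viewer there is one more tool, called after "Request:" as name(argument=value, ...) on one line, values as JSON. servo_tool: Moves the arm, as the interface text tells. Its arguments: {"type":"object","properties":{"deltas":{"type":"array","items":{"type":"array"}}},"required":["deltas"]}

```bash
mkdir -p pics; cat > h.py <<'E'
from plant import ctrl
import numpy as np, cv2
from scipy.spatial.transform import Rotation as R
def snap(name,f):
    s=ctrl.snapshot(name); cv2.imwrite('pics/'+f,s['image'][:,:,::-1]); 
    import pickle; pickle.dump(s,open('pics/'+f+'.pkl','wb')); return s
def load(f):
    import pickle; return pickle.load(open('pics/'+f+'.pkl','rb'))
def ray(s,u,v,z):
    f=240/np.tan(np.radians(s['vertical_fov'])/2)
    M=R.from_rotvec(np.ravel(s['rvec'])).as_matrix(); t=np.ravel(s['tvec'])
    c=-M.T@t; d=M.T@np.array([(u-s['cx'])/f,(v-s['cy'])/f,1])
    return c+d*(z-c[2])/d[2]
E
python3 - <<'E'
from h import *
snap('top','t1.png');snap('side','s1.png')
o=ctrl.get_obs();print(o)
E
```

```text
{'clock': 0.1, 'joint_pos': array([-5.68324208e+01,  2.05887551e+01,  6.41571428e-01, -1.85013883e-02,
       -7.01361970e+01, -1.65071424e+01]), 'qvel': array([-0.16103057, -0.0606783 ,  0.12809527,  0.02790465, -0.0135478 ,
       -0.04573371]), 'tau': array([-6.31853782e-04, -5.84162915e+01,  2.93750364e+01,  7.01543257e+00,
        1.01617942e-02, -6.77601702e-05]), 'tool_pos': array([ 0.19338847, -0.64626637,  0.22571726]), 'orientation': array([  4.72550405,  89.91482393, 111.3796417 ]), 'force': array([ 0.01370919, -0.44280145, -0.25587577]), 'moment': array([-0.03343763,  0.02496897, -0.00575977]), 'opening': 0.08744585940854376}
```

View pics/t1.png

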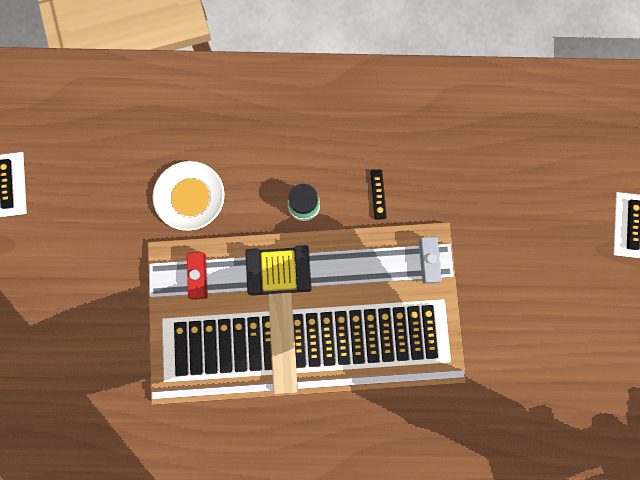

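View pics/s1.png

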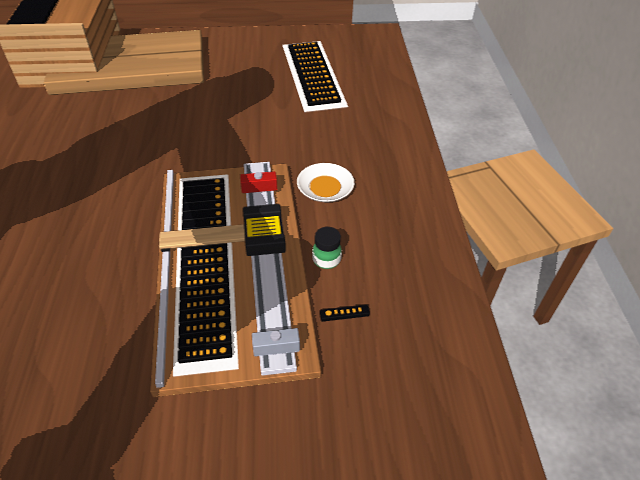

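The top view shows the pad centre near (279,270), the red stop's screw at (195,274), the grey stop's at (432,258), and the dish, jar and loose stick beyond the rail. The side view agrees, with the pad at (264,227) and the red stop at (259,180).

```bash
python3 - <<'E'
from h import *
s=load('t1.png');q=load('s1.png')
def cen(s,lo,hi,box):
    im=cv2.cvtColor(s['image'],cv2.COLOR_RGB2HSV); m=cv2.inRange(im,lo,hi); 
    k=np.zeros_like(m);x0,y0,x1,y1=box;k[y0:y1,x0:x1]=1;ys,xs=np.nonzero(m*k);(c,sz,a)=cv2.minAreaRect(np.c_[xs,ys].astype(np.float32));print(c,sz,a,xs.mean(),ys.mean());return xs.mean(),ys.mean()
p=cen(s,(22,120,120),(35,255,255),(250,240,310,300));P=ray(s,*p,.05)
p2=cen(q,(22,120,120),(35,255,255),(240,205,290,255));print('pad',P,ray(q,*p2,.05))
r=ray(s,195,274,.06);g=ray(s,432,259,.06);print(r,g)
print('side',ray(q,259,176,.058))
d=(r-g)[:2];n=np.linalg.norm(d);d/=n;print('len',n,'dir',d,'yaw',np.degrees(np.arctan2(d[1],d[0])))
print('dist',(r-P)[:2]@d,'perp',(r-P)[:2]@[-d[1],d[0]],'radii',np.hypot(*P[:2]),np.hypot(*r[:2]))
o=ctrl.get_obs();M=R.from_euler('xyz',o['orientation'],degrees=True).as_matrix();print(M)
D=np.r_[P[:2],0.1]-o['tool_pos'];print('tool-shift cm',M.T@D*100)
# desired z tool: across the rail -> angle
for sg in (1,-1):
    n3=np.array([-d[1],d[0],0])*sg; x=np.array([0,0,-1.]);Mg=np.c_[x,np.cross(n3,x),n3]
    print(sg,R.from_matrix(M.T@Mg).as_rotvec(degrees=True))
    n3=np.array([d[0],d[1],0])*sg;Mg=np.c_[x,np.cross(n3,x),n3]
    print('along',sg,R.from_matrix(M.T@Mg).as_rotvec(degrees=True))
E
```

```text
(277.960205078125, 269.9026794433594) (38.51450729370117, 33.32601547241211) 86.18592071533203 277.92643284858855 269.80410607356714
(263.2310791015625, 225.7724151611328) (18.186960220336914, 33.3842887878418) 85.2363510131836 263.9976744186047 225.50232558139535
pad [0.58605862 0.04631743 0.05      ] [0.58738667 0.04893342 0.05      ]
[0.57694411 0.16412332 0.06      ] [ 0.60437323 -0.17573722  0.06      ]
side [0.57789184 0.16553522 0.058     ]
len 0.34096561023033745 dir [-0.0804454   0.99675902] yaw 94.61416804950011
dist 0.11815730971238746 perp -0.00039197350268209674 radii 0.5878860519384286 0.5998341202346867
[[-5.41934849e-04 -9.58052172e-01 -2.86593338e-01]
 [ 1.38430241e-03 -2.86593825e-01  9.58051180e-01]
 [-9.99998895e-01  1.22469473e-04  1.48154911e-03]]
tool-shift cm [ 12.64630628 -57.47041254  55.08078156]
1 [-7.79600151e+01  7.61410799e-02  5.18513906e-02]
along 1 [12.03996738  0.08383668 -0.01591005]
-1 [ 1.02039949e+02  5.49184383e-02 -8.06448804e-02]
along -1 [-1.67959987e+02  2.34059973e-02  1.23335930e-01]
```

Request:
servo_tool(deltas=[[[-6, 0, 0], [0, -3, 3], 0], [[-13, 0, 0], [0, -6, 6], 0], [[-20, 0, 0], [0, -9.5, 9], 0], [[-26, 0, 0], [0, -13, 12], 0], [[-32, 0, 0], [0, -16, 15], 0]])

```text
clock: 0.6
tool_pos: [0.3044, -0.4549, 0.2256]
orientation: [-23.7, 89.9, 115.2]
force: [0.7, -0.2, 0.9]
opening: 0.0525
```

```bash
cat > rel.py <<'E'
from h import *
import sys
T=np.array(eval(sys.argv[1])); d=np.array(eval(sys.argv[2])) if len(sys.argv)>2 else np.array([-.0804,.9968])
d=d/np.linalg.norm(d)
o=ctrl.get_obs();M=R.from_euler('xyz',o['orientation'],degrees=True).as_matrix()
n3=np.array([-d[1],d[0],0]);x=np.array([0,0,-1.])
Mg=np.c_[x,np.cross(n3,x),n3]
print(round(o['clock'],2),'pos',o['tool_pos'].round(4),'F',o['force'].round(2),'open',round(o['opening'],4))
print('turn',R.from_matrix(M.T@Mg).as_rotvec(degrees=True).round(2),'shift',(M.T@(T-o['tool_pos'])*100).round(2),'rail dir',(M.T@np.r_[d,0]).round(3))
E
python3 rel.py "[.587,.0475,.2]"
```

```text
0.6 pos [ 0.3044 -0.4549  0.2256] F [ 0.69 -0.24  0.91] open 0.0525
turn [-45.71   0.08   0.08] shift [  2.62 -56.44  11.72] rail dir [ 0.002 -0.698  0.716]
```

Request:
servo_tool(deltas=[[[-7, 0, 0], [0, -4, 1], 0], [[-14, 0, 0], [0, -8.5, 2], 0], [[-21, 0, 0], [0, -13, 3], 0], [[-28, 0, 0], [0, -17.5, 3.8], 0], [[-35, 0, 0], [0, -22, 4.6], 0]])

```text
clock: 1.1
tool_pos: [0.4146, -0.2571, 0.2258]
orientation: [-63.5, 89.9, 110.7]
force: [0.6, -0.2, 0.2]
opening: 0.0128
```

```bash
python3 rel.py "[.587,.0475,.2]"
```

```text
1.1 pos [ 0.4146 -0.2571  0.2258] F [ 0.57 -0.16  0.24] open 0.0128
turn [-10.42   0.04   0.11] shift [  2.63 -32.04 -14.07] rail dir [ 0.002 -0.983  0.181]
```

Request:
servo_tool(deltas=[[[-4, 0, 0], [0, -4.5, -2], 0], [[-8, 0, 0], [0, -9, -4], 0], [[-10.4, 0, 0], [0, -13.5, -6], 0], [[-10.4, 0, 0], [0, -18, -8], 0], [[-10.4, 0, 0], [0, -22, -10], 0]])

```text
clock: 1.6
tool_pos: [0.5369, -0.046, 0.2261]
orientation: [-76.7, 89.9, 108.0]
force: [1.3, -0.8, 0.0]
opening: 0.0005
```

```bash
python3 rel.py "[.587,.0475,.14]"
```

```text
1.6 pos [ 0.5369 -0.046   0.2261] F [ 1.28 -0.78  0.03] open 0.0005
turn [0.03 0.03 0.12] shift [ 8.63 -8.9  -5.75] rail dir [ 0.002 -1.    -0.001]
```

Request:
servo_tool(deltas=[[[0, 0, 0], [2, -3.5, -2.3], 0], [[0, 0, 0], [5, -7, -4.5], 0], [[0, 0, 0.1], [8, -8.9, -5.75], 0], [[0, 0, 0.1], [8.6, -8.9, -5.75], 0], [[0, 0, 0.1], [8.6, -8.9, -5.75], 0]])

```text
clock: 2.1
tool_pos: [0.5859, 0.0475, 0.1384]
orientation: [10.6, 89.7, -164.7]
force: [0.5, -0.1, -0.4]
opening: 0.0008
```

```bash
python3 rel.py "[.587,.0475,.08]"; python3 - <<'E'
from h import *
a=snap('wrist','w1.png')['image'];b=snap('side','s2.png')['image']
c=cv2.resize(b[150:290,180:380],(640,448));cv2.imwrite('pics/c1.png',np.vstack([cv2.resize(a,(200,150))[:0],c])[:,:,::-1])
E
```

```text
2.1 pos [0.5859 0.0475 0.1384] F [ 0.53 -0.13 -0.39] open 0.0008
turn [ 0.08  0.25 -0.05] shift [ 5.84  0.01 -0.14] rail dir [-0.001 -1.    -0.001]Traceback (most recent call last):
  File "<stdin>", line 3, in <module>
    return _nx.concatenate(arrs, 0, dtype=dtype, casting=casting)
           ~~~~~~~~~~~~~~~^^^^^^^^^^^^^^^^^^^^^^^^^^^^^^^^^^^^^^^
ValueError: all the input array dimensions except for the concatenation axis must match exactly, but along dimension 1, the array at index 0 has size 200 and the array at index 1 has size 640
```

View pics/w1.png

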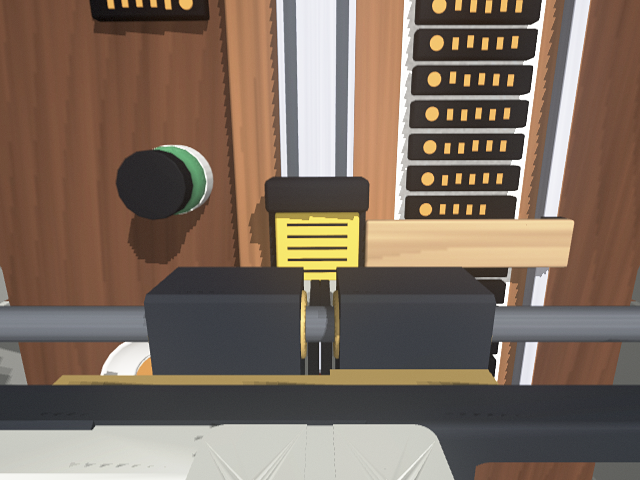

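The wrist view shows the shut fingers (column 320) lined up across the rail with the pad (centre column 318), with the jar clear to the left. Going down to just above the pad.

Request:
servo_tool(deltas=[[[0, 0.2, 0], [2, 0, -0.1], 0], [[0, 0.2, 0], [4, 0, -0.1], 0], [[0, 0.2, 0], [6, 0, -0.1], 0], [[0, 0.2, 0], [7.6, 0, -0.1], 0], [[0, 0.2, 0], [7.6, 0, -0.1], 0]])

```text
clock: 2.7
tool_pos: [0.5872, 0.0458, 0.0646]
orientation: [178.8, 89.9, 3.3]
force: [0.4, -0.4, 0.8]
opening: 0.0005
```

```bash
python3 rel.py "[.587,.0475,.0455]"; python3 - <<'E'
from h import *
a=snap('wrist','w2.png')['image'];b=snap('side','s2.png')['image']
cv2.imwrite('pics/c1.png',np.vstack([a[150:350,120:520],cv2.resize(b[160:280,180:340],(400,300))])[:,:,::-1])
E
```

```text
2.7 pos [0.5872 0.0458 0.0646] F [ 0.4  -0.45  0.76] open 0.0005
turn [-0.07 -0.12 -0.  ] shift [ 1.91 -0.17  0.01] rail dir [-0.    -1.     0.001]
```

View pics/c1.png

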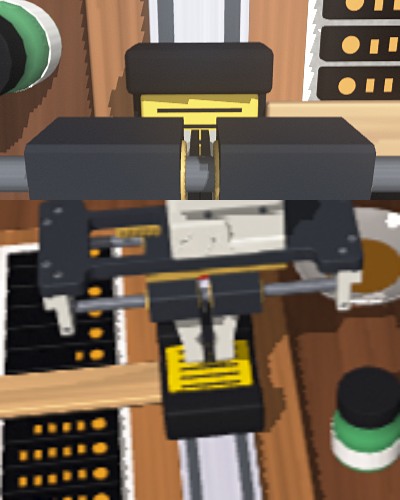

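The fingers stand above the pad, inside the trough, at about (205,350) in the lower crop. Pressing down now.

Request:
servo_tool(deltas=[[[0, 0, 0], [0.6, -0.15, 0], 0], [[0, 0, 0], [1.1, -0.15, 0], 0], [[0, 0, 0], [1.4, -0.15, 0], 0], [[0, 0, 0], [1.6, -0.15, 0], 0], [[0, 0, 0], [1.6, -0.15, 0], 0]])

```text
clock: 3.3
tool_pos: [0.5886, 0.048, 0.0504]
orientation: [-178.2, 89.7, 6.5]
force: [-0.9, -0.1, 0.6]
opening: 0.0007
```

```bash
python3 rel.py "[.587,.0475,.0455]"
```

```text
3.3 pos [0.5886 0.048  0.0504] F [-0.88 -0.08  0.62] open 0.0007
turn [-0.01 -0.28  0.01] shift [0.49 0.04 0.17] rail dir [ 0. -1.  0.]
```

Request:
servo_tool(deltas=[[[0, 0, 0], [0.1, 0, 0.1], 0], [[0, 0, 0], [0.25, 0, 0.1], 0], [[0, 0, 0], [0.4, 0, 0.1], 0], [[0, 0, 0], [0.5, 0, 0.1], 0], [[0, 0, 0], [0.5, 0, 0.1], 0]])

```text
clock: 3.8
tool_pos: [0.5885, 0.0481, 0.0458]
orientation: [-177.4, 89.6, 7.2]
force: [3.7, -1.3, 4.8]
opening: 0.0003
```

```bash
python3 rel.py "[.587,.0475,.0455]"
```

```text
3.8 pos [0.5885 0.0481 0.0458] F [ 3.73 -1.29  4.81] open 0.0003
turn [ 0.01 -0.37  0.02] shift [0.03 0.05 0.15] rail dir [ 0. -1. -0.]
```

Request:
servo_tool(deltas=[[[0, 0, 0], [0.1, 0, 0], 0], [[0, 0, 0], [0.15, 0, 0], 0], [[0, 0, 0], [0.15, 0, 0], 0], [[0, 0, 0], [0.15, 0, 0], 0]])

```text
clock: 4.2
tool_pos: [0.5885, 0.0481, 0.0443]
orientation: [-177.4, 89.6, 7.2]
force: [2.1, -0.3, 4.6]
opening: 0.0006
```

```bash
python3 rel.py "[.587,.0475,.044]"
```

```text
4.2 pos [0.5885 0.0481 0.0443] F [ 2.09 -0.32  4.56] open 0.0006
turn [ 0.01 -0.37  0.02] shift [0.03 0.05 0.16] rail dir [ 0. -1. -0.]
```

Request:
servo_tool(deltas=[[[0, 0, 0], [0.05, -0.4, 0], 0], [[0, 0, 0], [0.05, -0.8, 0], 0], [[0, 0, 0], [0.05, -1.2, 0], 0], [[0, 0, 0], [0.05, -1.6, 0], 0], [[0, 0, 0], [0.05, -2.0, 0], 0]])

```text
clock: 4.7
tool_pos: [0.5869, 0.0681, 0.0443]
orientation: [-179.2, 89.6, 5.4]
force: [1.0, -1.5, 9.0]
opening: 0.0005
```

```bash
python3 rel.py "[.582,.1075,.044]"
```

```text
4.7 pos [0.5869 0.0681 0.0443] F [ 0.97 -1.49  8.97] open 0.0005
turn [ 0.02 -0.38  0.01] shift [ 0.03 -3.97  0.17] rail dir [ 0. -1. -0.]
```

Request:
servo_tool(deltas=[[[0, 0, 0], [0, -0.4, 0], 0], [[0, 0, 0], [0, -0.8, 0.03], 0], [[0, 0, 0], [0, -1.2, 0.06], 0], [[0, 0, 0], [0, -1.6, 0.1], 0], [[0, 0, 0], [0, -2.0, 0.1], 0]])

```text
clock: 5.2
tool_pos: [0.5845, 0.0883, 0.0444]
orientation: [-178.5, 89.6, 6.1]
force: [3.5, -1.1, 4.6]
opening: 0.0005
```

```bash
python3 rel.py "[.582,.1075,.044]"; python3 - <<'E'
from h import *
a=snap('top','t2.png')['image'];b=snap('side','s3.png')['image']
cv2.imwrite('pics/c2.png',np.vstack([cv2.resize(a[220:320,130:330],(600,300)),cv2.resize(b[140:280,180:380],(600,300))])[:,:,::-1])
E
```

```text
5.2 pos [0.5845 0.0883 0.0444] F [ 3.51 -1.1   4.63] open 0.0005
turn [ 0.03 -0.41  0.01] shift [ 0.04 -1.93  0.09] rail dir [ 0. -1. -0.]
```

View pics/c2.png

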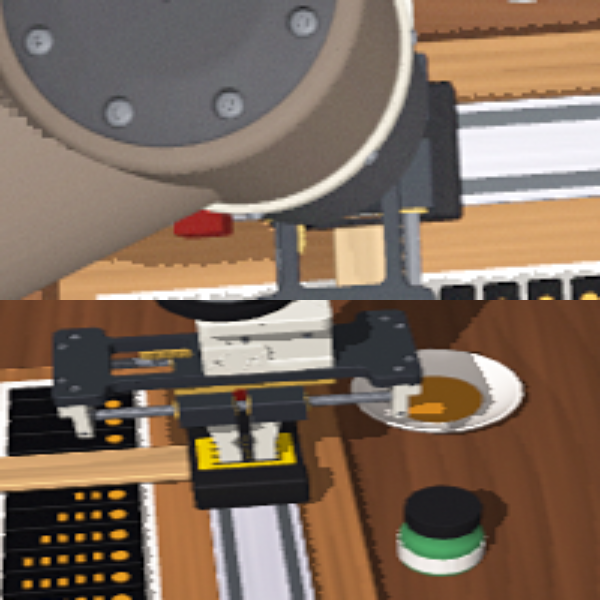

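The top crop shows the carriage's near cheek edge at about column 283, where it was 310 before. That is roughly 39 mm of travel, so the carriage follows the fingers, and about 20 mm remain.

Request:
servo_tool(deltas=[[[0, 0, 0], [0.03, -0.4, 0], 0], [[0, 0, 0], [0.03, -0.8, 0], 0], [[0, 0, 0], [0.03, -1.2, 0], 0], [[0, 0, 0], [0.03, -1.6, 0.05], 0], [[0, 0, 0], [0.03, -2.0, 0.05], 0]])

```text
clock: 5.8
tool_pos: [0.5826, 0.1088, 0.0443]
orientation: [-175.6, 89.6, 9.1]
force: [2.3, -1.1, 7.0]
opening: 0.0005
```

Request:
servo_tool(deltas=[[[0, 0, 0], [0.03, -0.2, 0], 0], [[0, 0, 0], [0.03, -0.4, 0], 0], [[0, 0, 0], [0.03, -0.6, 0], 0], [[0, 0, 0], [0.03, -0.6, 0], 0], [[0, 0, 0], [0.03, -0.6, 0], 0]])

```text
clock: 6.3
tool_pos: [0.5813, 0.1134, 0.0442]
orientation: [169.1, 89.7, -6.2]
force: [1.1, -5.3, 10.4]
opening: 0.0006
```

```bash
python3 rel.py "[.582,.1075,.044]"; python3 - <<'E'
from h import *
a=snap('top','t3.png')['image'];b=snap('side','s4.png')['image']
cv2.imwrite('pics/c3.png',np.vstack([cv2.resize(a[220:320,130:330],(600,300)),cv2.resize(b[140:280,180:380],(600,300))])[:,:,::-1])
E
```

```text
6.3 pos [0.5813 0.1134 0.0442] F [ 1.13 -5.33 10.39] open 0.0006
turn [ 0.05 -0.34 -0.06] shift [ 0.02  0.59 -0.02] rail dir [-0.001 -1.    -0.001]
```

View pics/c3.png

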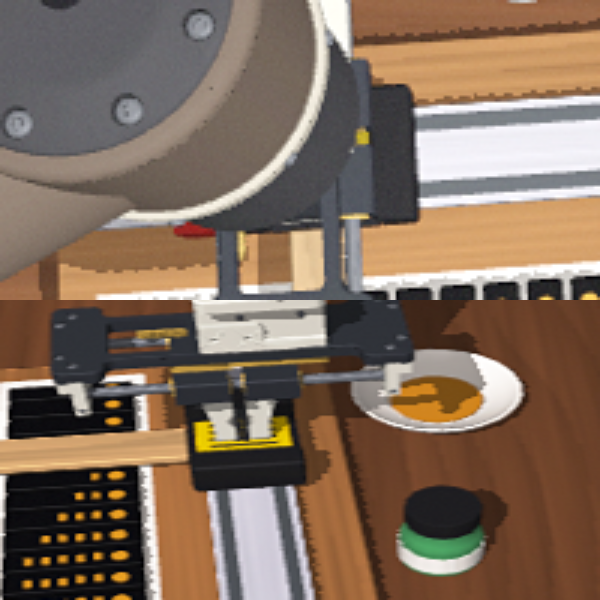

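The cheek edge is now near column 269, about 59–60 mm of travel, and the push force has risen to 5 N, so the carriage is likely against the stop. I'll push a little further to confirm while the pad is down.

Request:
servo_tool(deltas=[[[0, 0, 0], [0.02, -0.3, 0], 0], [[0, 0, 0], [0.02, -0.6, 0], 0], [[0, 0, 0], [0.02, -0.9, 0], 0], [[0, 0, 0], [0.02, -1.1, 0], 0], [[0, 0, 0], [0.02, -1.1, 0], 0]])

```text
clock: 6.9
tool_pos: [0.5794, 0.1219, 0.0442]
orientation: [125.6, 89.7, -49.8]
force: [1.8, -10.8, 11.1]
opening: 0.0006
```

```bash
python3 rel.py "[.582,.1075,.044]"; python3 - <<'E'
from h import *
a=snap('top','t4.png')['image'].astype(int);b=load('t3.png')['image'].astype(int);c=load('t2.png')['image'].astype(int)
o=load('t1.png')['image'].astype(int)
for im in (o,c,b,a): print((im[270:285:7,255:315].sum(2)<240).astype(int) @ np.ones(60), [255+np.nonzero(im[r,255:315].sum(1)<200)[0].max() for r in (268,275,282)])
E
```

```text
6.9 pos [0.5794 0.1219 0.0442] F [  1.84 -10.83  11.1 ] open 0.0006
turn [ 0.05 -0.18 -0.25] shift [ 0.02  1.46 -0.14] rail dir [-0.004 -1.    -0.001]
[25. 26. 22.] [np.int64(308), np.int64(309), np.int64(310)]
[22. 18. 14.] [np.int64(281), np.int64(282), np.int64(283)]
[13. 13. 15.] [np.int64(267), np.int64(267), np.int64(269)]
[13. 13. 15.] [np.int64(267), np.int64(267), np.int64(269)]
```

The carriage has not moved further and 11 N is pushing against it, so it is against the stop. Lifting straight up.

Request:
servo_tool(deltas=[[[0, 0, 0], [-0.4, 0, 0], 0], [[0, 0, 0], [-0.9, 0, 0], 0], [[0, 0, 0], [-2, 0, 0], 0], [[0, 0, 0], [-4, 0, 0], 0], [[0, 0, 0], [-7, 0, 0], 0]])

```text
clock: 7.45
tool_pos: [0.577, 0.1217, 0.1131]
orientation: [69.8, 89.7, -105.5]
force: [0.4, 0.3, 0.4]
opening: 0.0004
```

Request:
servo_tool(deltas=[[[0, 0, 0], [-4, 2, 0], 0], [[0, 0, 0], [-6, 6, 3], 0], [[0, 0, 0], [-6, 10, 6], 0], [[0, 0, 0], [-6, 14, 9], 0], [[0, 0, 0], [-6, 18, 12], 0]])

```text
clock: 7.95
tool_pos: [0.4716, -0.0651, 0.1745]
orientation: [57.2, 89.7, -118.1]
force: [1.4, -1.1, 0.8]
opening: 0.0006
```

Request:
servo_tool(deltas=[[[0, 0, 0], [0, 4, 0], 0], [[0, 0, 0], [0, 8, 0], 0], [[0, 0, 0], [0, 12, 0], 0], [[0, 0, 0], [0, 12, 0], 0], [[0, 0, 0], [0, 12, 0], 0]])

```text
clock: 8.45
tool_pos: [0.4803, -0.1851, 0.1747]
orientation: [39.8, 89.6, -135.6]
force: [-0.3, 0.5, -0.3]
opening: 0.0001
```

```bash
python3 rel.py "[.582,.1075,.044]"; python3 - <<'E'
from h import *
a=snap('top','t5.png')['image'];b=snap('side','s5.png')['image']
cv2.imwrite('pics/c4.png',np.vstack([cv2.resize(a[140:320,130:410],(640,411)),cv2.resize(b[140:200,220:320],(300,180)).repeat(1,1) if 0 else cv2.resize(b[150:200,220:390],(640,188))])[:,:,::-1])
E
```

```text
8.45 pos [ 0.4803 -0.1851  0.1747] F [-0.35  0.48 -0.35] open 0.0001
turn [-0.08  0.29 -0.24] shift [ 12.89 -28.42 -12.51] rail dir [-0.004 -1.     0.001]
```

View pics/c4.png

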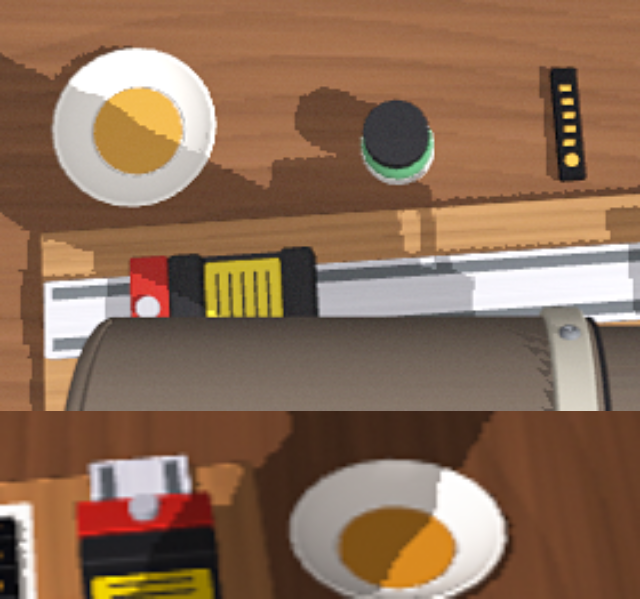

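The carriage sits against the red stop with no visible gap (junction at column 168 in the crop). The pad looks level again, and the dish, jar and stick look undisturbed.

```bash
python3 -c "
from plant import ctrl
print(ctrl.get_obs()['force']); print(ctrl.close_job())"
```

```text
[0.31982888 0.82630929 0.02142004]
the job is handed in; nothing more can be done
None
```

I handed the job in with the carriage against the red stop, after about 8.5 s of the 35 s allowed. The hand-in gave no verdict, so this rests on my own checks.

**What I did:** I pressed the yellow pad about 5–6 mm down with the shut fingertips. Keeping it down, I pushed the carriage about 60 mm along the rail. I then lifted straight up and moved clear.

**Checks:**
- **At the stop:** with the pad still down, a further 8 mm of fingertip travel left the carriage where it was in the image. The push force rose to about 11 N.
- **Final pictures:** they show no gap between carriage and stop, and the pad appears up again. The dish, jar and loose stick look undisturbed, though I judged that by eye.
- **Robot clear:** the wrist force was under 1 N, which is within its noise.

**Limits:** pad travel and carriage speed were not measured directly, only inferred from the tool height, forces and images. The wrist force was noisy by 1–4 N while pressing. No check failed or disagreed.

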